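# Find the filter wheel's hidden notch by feel and pin it

### The arm

A 6-joint arm with a two-finger parallel gripper is mounted at the origin on a cart in front of the work surface, level with it; the furniture and walls round the work are solid. World frame = base frame: x ahead of the robot, y to its left, z up, the work surface at z = 0. Lengths are in mm, angles in rad, forces in N, time in s.
With the tool pointing down it reaches from about 350 to 775 mm from the base axis. Payload 5.5 kg.
Tool frame: the origin (TCP) lies between the finger pads; the fingertips stand 11 mm ahead of it and the grasp point (between the pads) lies 8 mm behind it; z points along the fingers, y is the line along which they close (so a half turn about z gives the same grasp; the last joint's range is limited). The gripper opens to 85 mm and grips with 20 to 120 N. Pads are 22 mm wide; open, the fingers measure 114 mm over their backs; the gripper's body (76 mm by 85 mm) begins 54 mm behind the grasp point. The pads swing forward as they close: fully open they stand 13 mm farther back than shut.
Start: joints at [0.964, 0.313, 0.046, 1.304, 0, 1.431], TCP at [258.799, 513.514, 220.223] pointing down, gripper open.
Joint ranges: [-2.76, 2.76], [-0.86, 1.69], [-1.03, 1.26], [-2.2, 2.34], [-1.47, 1.5], [-3.14, 3.14]. Speed limits (rad/s): [2.57, 2.57, 3.14, 3.14, 3.14, 3.14].

### API

Orientations are given as a rotation vector (axis times angle).
In Python, from workcell import env gives the robot as it stands. The module is installed in compiled form; this text tells all that it offers.
- The arm moves only by the tool step_arm, never from a script. Its argument "rows" is a list of rows, each an object of numbers: "fingers": the closure, from 0 (fully open) to 1 (shut); "x", "y", "z": the shift along the tool's x, y, z in m; "twist": the turn about the tool's z in degrees. In form: [{"fingers": .., "x": .., "y": .., "z": .., "twist": ..}, ...]. A call has exactly 5 rows; each row shifts and turns the commanded pose from where the row before left it, along the tool's axes as they then stand; what a row does not reach is not made up. A row lasts 1/12 s, in which the tool goes at most 41.7 mm and 7.16 degrees, less where a joint would pass 70% of its speed; a pose out of reach is approached as far as the arm can. A call is refused whole if a number of a shift passes 0.0417 or a number of a turn 7.16, either way. A call with a gripper value outside its range is refused whole. The fingers move at their own pace and stop on an object; the grip force is fixed at half the most. Time passes only in rows, so rows that do not move let the fingers close, or fill a call up. It gives the time, the measured TCP pose, the force, the opening and the grip force at its end, in the units of the state.
- env.get_state(): the state, without advancing time (a new reading comes with each control period).
- env.get_image(name): name is "side" or "top"; returns a dict with "pixels" (420x560x3 uint8, red, green, blue), "vfov" (degrees; the focal length in pixels is half the picture's height over the tangent of half this angle, whatever the lens; pixels are square), "cx", "cy" (the principal point, pixels), "R" (3x3) and "t" (3): a world point X has camera coordinates R X + t. Camera axes: x right, y down, z forward; pixel columns grow to the right and rows downward; lengths in mm; the calibration is good to about 2 mm. A picture is of the moment at which its call begins. There is no depth.
- env.close_job(): hands the job in; it is judged then, once.
Trained networks look in a picture, given as the dict that the camera call returned (one of the last four; its "shot" number tells which), for a name from the list of things; names that differ only in an ending like _2 or _b are one class to them, and where a whole thing is asked for, a point or a joint stands for the part that bears it (a point fixed in the world has none). Each returns a list of dicts, best first, with "p" (0 to 1); they miss things now and then, are a little off and sometimes report something else, mostly with a low value. They report only what shows in the picture. A call takes as long as a camera call.
- env.find_in(picture, thing): "point" ([column, row] in pixels, amid what is visible of it).
- env.cut_out(picture, thing): "mask" (420x560 bool, what is visible of it) and "point" ([column, row] in pixels, amid what is visible of it).
The state is a dict: "time": time; "qpos": joint angles; "joint_velocities": joint speeds; "joint_torque": joint torques, N m; "eef_pos": TCP position; "eef_rot": TCP orientation; "ft_force": force on the tool from outside, world axes, zero at the start; "moment": the same for the moment, N m; "grip_width": finger opening in mm; "grasp_force": force on a finger pad.
Only numpy, scipy, OpenCV 4.12 (cv2) and the standard library are available. Lean on these libraries where they do the work, as an engineer would, in place of code of your own. Each camera call takes 0.05 s, during which the arm holds its last target. There are 200 camera calls.

### The job

Lock the wheel inside the round grey filter-wheel box: turn the black fluted knob clockwise (seen from above) until you feel the turning resistance dip as the wheel drops into its one hidden notch, and let go of it there. Then gently press the flat-headed steel lock pin beside the knob fully home, and leave the other things on the bench where they are.

Things in the scene. Friction and masses are not known exactly. Their poses are not given: they have to be found in the camera images.
- filter_box: Grey round drum, 172 mm across, 48 mm high over the bench, on a 190 x 190 x 8 mm foot plate bolted down (it cannot move). Origin at the centre of its underside; z up, and the knob's axis. The lock pin stands 60 mm from that axis along the box's own -x. A round port, 12 mm long, sticks out at +x. The wheel inside cannot be seen.
- knob_grip (a point): Point on the knob's axis, half-way up the knob, 89 mm above the bench; fixed to the box, does not turn with the knob. The knob is a black fluted cylinder without any mark, 38 mm across, 34 mm high (72 to 106 mm above the bench), on an 18 mm neck; it can be gripped from above at any yaw. It turns against about 0.07 Nm of even friction.
- knob_top (a point): Centre of the knob's top, fixed to the box. The one notch lies 0.3 to 1.4 rad ahead, clockwise from above, new each time. From 0.08 rad before its middle the knob's resistance drops to a pull forward of up to about 0.2 Nm; past the middle it resists with about 0.3 Nm, fading over 0.08 rad. Let go within 0.05 rad of the middle it centres itself. Nothing stops it: if passed, turn back.
- lock_pin: Steel pin with a flat round head, 20 mm across, 4 mm thick; origin at the centre of the head's upper face, 64 mm above the bench when raised, z up. It slides down 8 mm at about 2 N, until the head rests on its bush (face at 56 mm), and stays where left. After 2 mm it is stopped by the wheel unless that is near the notch's middle. Never press it with more than 30 N.
- dropper_5: Small brown dropper bottle with a green cap, 25 x 25 x 65 mm, standing loose next to the box; origin at the centre of its underside. A bystander.
- petri_1: Lidded petri dish, 62 mm across, 13 mm high, lying loose next to the box; origin at the centre of its underside. A bystander.
- marker_pen: Marker pen, 17 x 135 x 16 mm, lying loose next to the box; origin under its middle. A bystander.

How it is judged (in metres and radians):
At the end, for the whole second after the job is handed in: The lock pin is fully home in the wheel's notch (its head within 1.5 mm of the bush) and still (z of lock_pin in the frame of filter_box below 0.0575 m and linear speed of lock_pin below 0.01 m/s); the robot touches nothing.
It fails at once if the lock pin is pressed with more than 30 N (contact force between lock_pin and anything else above 30 N).
It fails at once if the dropper bottle is moved more than 30 mm (distance of dropper_5 from where it was at the start of the episode above 0.03 m).
It fails at once if the petri dish is moved more than 30 mm (distance of petri_1 from where it was at the start of the episode above 0.03 m).
It fails at once if the marker pen is moved more than 30 mm (distance of marker_pen from where it was at the start of the episode above 0.03 m).
It also fails if it takes over 72 s, if anything falls off the work surface, if the arm or the gripper's body presses on something with over 40 N, if the wrist force passes 120 N, or if a joint passes its speed limit or range.

## Working session

There is one attempt and no reset: what is moved stays moved. The work goes in short steps, Python scripts to look and compute and a tool call to move; the robot and the scene stay as the last step left them, time stands still between calls to the robot, and variables do not carry over. Pictures are saved under pics/ and viewed, at most 10 in all, crops included, and the job is handed in when it is done.

Besides the shell and the picture viewer there is one more tool, called after "Emit:" as name(argument=value, ...) on one line, values as JSON. step_arm: Moves the arm, as the interface text tells. Its arguments: {"type":"object","properties":{"rows":{"type":"array","items":{"type":"object","properties":{"fingers":{"type":"number"},"x":{"type":"number"},"y":{"type":"number"},"z":{"type":"number"},"twist":{"type":"number"}}}}},"required":["rows"]}

```bash
mkdir -p pics
cat > h.py <<'E'
import numpy as np, cv2
from workcell import env
def ray(im,p):
    f=210/np.tan(np.radians(im["vfov"])/2); R=np.array(im["R"]);t=np.array(im["t"])
    d=R.T@np.array([(p[0]-im["cx"])/f,(p[1]-im["cy"])/f,1]); return -R.T@t,d
def at(im,p,z):
    c,d=ray(im,p); return c+d*(z-c[2])/d[2]
def proj(im,X):
    f=210/np.tan(np.radians(im["vfov"])/2); q=np.array(im["R"])@X+im["t"]; return [im["cx"]+f*q[0]/q[2],im["cy"]+f*q[1]/q[2]]
E
python3 - <<'E'
from h import *
s=env.get_state(); print({k:np.round(v,3) for k,v in s.items()})
for n in("top","side"):
    im=env.get_image(n); cv2.imwrite(f"pics/{n}0.png",im["pixels"][:,:,::-1]); print(n,np.round(ray(im,(280,210))[0]),im.get("vfov"))
    for th,z in(("filter_box",48),("knob_top",106),("knob_grip",89),("lock_pin",64),("dropper_5",65),("petri_1",13),("marker_pen",16)):
        for r in env.find_in(im,th)[:2]: print(th,round(r["p"],2),np.round(r["point"]),np.round(at(im,r["point"],z),1))
E
```

```text
{'time': np.float64(0.0), 'qpos': array([ 0.964,  0.314,  0.045,  1.304, -0.   ,  1.431]), 'joint_velocities': array([-0.   , -0.   , -0.   , -0.001,  0.   ,  0.   ]), 'joint_torque': array([-1.0000e-03, -4.8063e+01,  2.9853e+01,  1.9000e-02, -0.0000e+00,
       -0.0000e+00]), 'eef_pos': array([258.469, 513.032, 219.302]), 'eef_rot': array([-7.260e-01, -3.056e+00,  3.000e-03]), 'ft_force': array([-0.027, -0.327,  0.092]), 'moment': array([ 0.03 , -0.03 ,  0.033]), 'grasp_force': np.float64(0.0), 'grip_width': np.float64(85.072)}
top [430.  68. 912.] 50.68147630588075
filter_box 0.6 [308. 253.] [503.7  -4.2  48. ]
knob_top 0.74 [315. 248.] [509.2 -11.9 106. ]
knob_grip 0.74 [310. 252.] [503.7  -5.3  89. ]
dropper_5 0.72 [275. 186.] [633.5  59.6  65. ]
petri_1 0.56 [381. 250.] [ 513.3 -155.2   13. ]
marker_pen 0.77 [241. 246.] [521.5 128.6  16. ]
side [492. 851. 418.] 54.303011539990614
filter_box 0.86 [319. 231.] [507.   63.7  48. ]
knob_top 0.73 [317. 231.] [508.1 187.1 106. ]
knob_grip 0.93 [318. 232.] [508.3 157.9  89. ]
lock_pin 0.44 [343. 212.] [456.5  -4.1  64. ]
dropper_5 0.51 [252. 232.] [638.9 122.6  65. ]
marker_pen 0.9 [310. 261.] [522.1 137.   16. ]
```

View pics/top0.png

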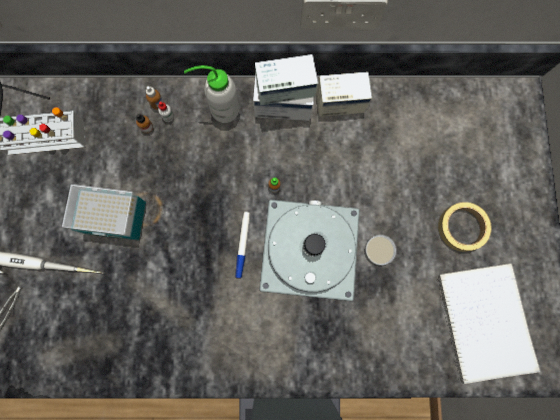

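View pics/side0.png

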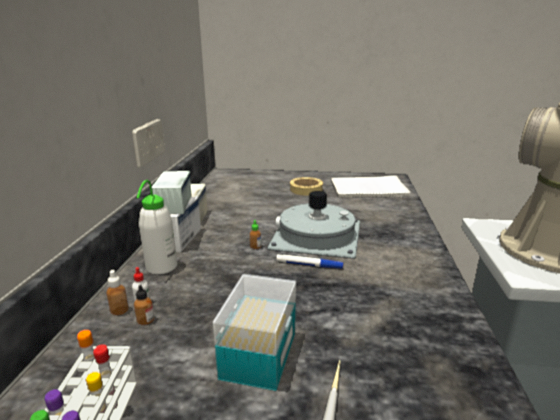

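The top view shows the knob near (315,244), the bright pin head at (310,278), the pen left of the box at (243,245), the dropper at (275,184) and the petri dish at (380,250). I'll refine the box and pin positions next.

Run:
```python
from h import *
im=env.get_image("top"); px=im["pixels"]
c=cv2.resize(px[190:310,230:405],None,fx=4.5,fy=4.5,interpolation=cv2.INTER_CUBIC); cv2.imwrite("pics/c.png",c[:,:,::-1])
g=px.max(2).astype(int)
def blob(m,x0,x1,y0,y1):
    w=np.zeros_like(m);w[y0:y1,x0:x1]=m[y0:y1,x0:x1]
    n,l,s,ce=cv2.connectedComponentsWithStats(w.astype(np.uint8)); i=1+np.argmax(s[1:,4]); print(s[i]); return ce[i]
p=blob(g>200,300,320,268,290); print("pin",p,at(im,p,64))
k=blob(g<70,298,332,228,262); print("knob",k,at(im,k,106),at(im,k,100))
for r in env.cut_out(im,"knob_top")[:2]:
    m=r["mask"]; print("box",r["p"],m.sum(),r["point"])
r=env.cut_out(im,"filter_box")
for q in r[:1]:
    m=q["mask"].astype(np.uint8); cs=max(cv2.findContours(m,0,2)[0],key=cv2.contourArea)
    b=cv2.boxPoints(cv2.minAreaRect(cs)); P=np.array([at(im,x,8) for x in b]); print(np.round(P,1),P.mean(0))
```

```text
[300 268  20  21 254]
pin [308.99606299 275.71259843] [460.18286077  -4.43109575  64.        ]
[304 237  21  19  83]
knob [312.36144578 248.81927711] [507.00718156  -7.78558477 106.        ] [507.58143844  -8.35336552 100.        ]
box 0.91 8682 [315.5, 250.9]
[[ 431.3   91.9    8. ]
 [ 626.2   72.8    8. ]
 [ 606.  -123.1    8. ]
 [ 412.6  -96.2    8. ]] [519.01275906 -13.64675669   8.        ]
```

View pics/c.png

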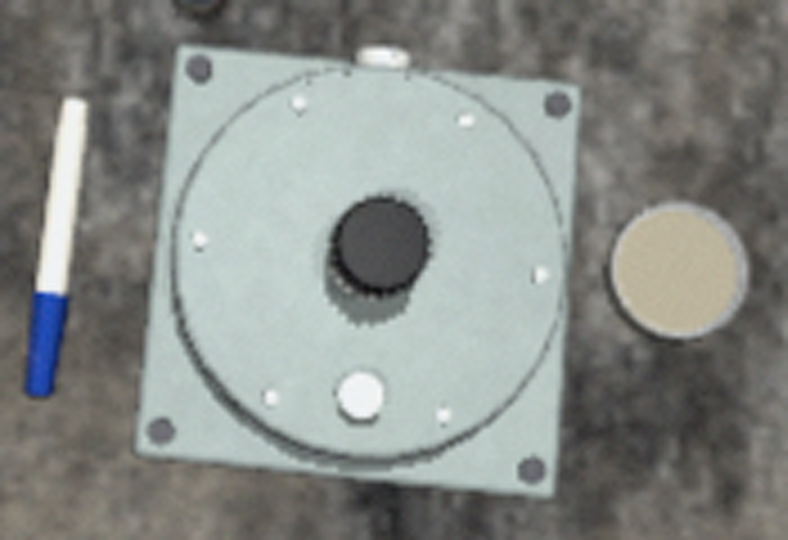

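The crop shows the knob top at crop (382,244), the pin at (360,396), and the four plate bolts at (198,68), (558,104), (532,470) and (161,431).

Run:
```python
from h import *
im=env.get_image("top")
f=lambda c,z:at(im,((c[0]+.5)/4.5-.5+230,(c[1]+.5)/4.5-.5+190),z)
print("knob",f((382,244),106),"pin",f((360,396),64))
P=np.array([f(c,9) for c in((198,68),(558,104),(532,470),(161,431))]); print(P,P.mean(0))
e=np.array([f(c,48) for c in((299,103),(466,120),(541,274),(444,414),(270,397),(200,240))]);print("bolts",e.mean(0))
v=P[0]+P[1]-P[2]-P[3]; print("yaw",np.arctan2(v[1],v[0]), 'pen',f((75,100),8),f((38,395),8),'petri',f((679,270),13))
si=env.get_image("side"); cv2.imwrite("pics/sc.png",cv2.resize(si["pixels"][170:270,250:380],None,fx=5,fy=5,interpolation=2)[:,:,::-1])
print([np.round(proj(si,x),1) for x in (f((382,244),106),f((360,396),64))])
```

```text
knob [516.0863548  -11.85522108 106.        ] pin [456.63512622  -5.53143182  64.        ]
[[ 607.91612826   61.75458999    9.        ]
 [ 590.88362043 -103.7691497     9.        ]
 [ 425.79906038  -86.16431997    9.        ]
 [ 443.09657711   78.62129567    9.        ]] [516.92384655 -12.389396     9.        ]
bolts [516.81839142 -12.32530805  48.        ]
yaw -0.10411175711823702 pen [593.15585536 118.39338992   8.        ] [459.05167512 133.68500338   8.        ] petri [ 514.1298636  -154.78405053   13.        ]
[array([317.1, 192.7]), array([343. , 212.3])]
```

View pics/sc.png

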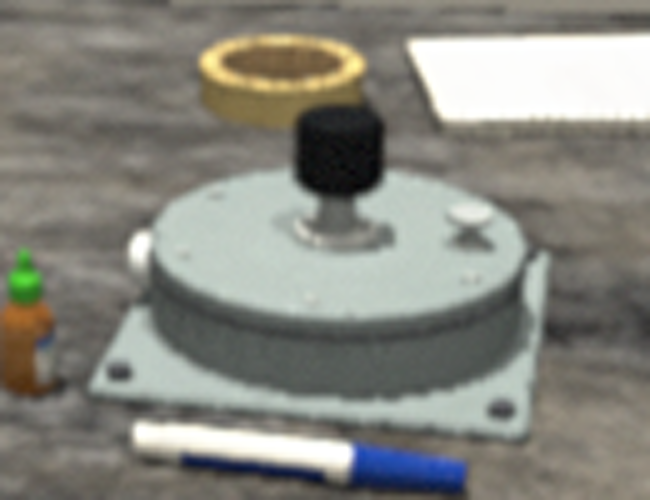

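Emit:
step_arm(rows=[{"fingers": 0, "x": -0.0311, "y": -0.0235, "z": 0, "twist": 0}, {"fingers": 0, "x": -0.0311, "y": -0.0235, "z": 0, "twist": 0}, {"fingers": 0, "x": -0.0311, "y": -0.0235, "z": 0, "twist": 0}, {"fingers": 0, "x": -0.0311, "y": -0.0235, "z": 0, "twist": 0}, {"fingers": 0, "x": -0.0311, "y": -0.0235, "z": 0, "twist": 0}])

```text
time: 1.47
eef_pos: [345.1, 337.1, 220.3]
eef_rot: [0.725, 3.056, 0.001]
ft_force: [0.1, 0.9, 0.7]
grip_width: 85.4
grasp_force: 0.0
```

Emit:
step_arm(rows=[{"fingers": 0, "x": -0.0311, "y": -0.0235, "z": 0, "twist": 0}, {"fingers": 0, "x": -0.0311, "y": -0.0235, "z": 0, "twist": 0}, {"fingers": 0, "x": -0.0311, "y": -0.0235, "z": 0, "twist": 0}, {"fingers": 0, "x": -0.0311, "y": -0.0235, "z": 0, "twist": 0}, {"fingers": 0, "x": -0.0311, "y": -0.0235, "z": 0, "twist": 0}])

```text
time: 1.88
eef_pos: [431.3, 161.9, 220.5]
eef_rot: [0.726, 3.056, 0.001]
ft_force: [1.0, 0.6, -0.2]
grip_width: 85.3
grasp_force: 0.0
```

Emit:
step_arm(rows=[{"fingers": 0, "x": -0.0311, "y": -0.0235, "z": 0, "twist": 0}, {"fingers": 0, "x": -0.0311, "y": -0.0235, "z": 0, "twist": 0}, {"fingers": 0, "x": -0.0311, "y": -0.0235, "z": 0, "twist": 0}, {"fingers": 0, "x": -0.0311, "y": -0.0235, "z": 0, "twist": 0}, {"fingers": 0, "x": -0.0311, "y": -0.0235, "z": 0, "twist": 0}])

```text
time: 2.3
eef_pos: [517.3, -13.2, 220.4]
eef_rot: [0.727, 3.056, 0.0]
ft_force: [1.2, 1.0, 0.5]
grip_width: 85.4
grasp_force: 0.0
```

Emit:
step_arm(rows=[{"fingers": 0}, {"fingers": 0}, {"fingers": 0}, {"fingers": 0}, {"fingers": 0}])

```text
invalid input at $.rows[0]: expected keys fingers, x, y, z, twist
```

```bash
cat > st.py <<'E'
from h import *
from scipy.spatial.transform import Rotation as Ro
import sys
s=env.get_state(); R=Ro.from_rotvec(s["eef_rot"]).as_matrix(); x=R[:,0]
print(round(float(s["time"]),2),"pos",np.round(s["eef_pos"],1),"yaw",round(np.degrees(np.arctan2(x[1],x[0])),2),"tilt",np.round(R[:,2],4),"q6",round(s["qpos"][5],3),"F",np.round(s["ft_force"],2),"M",np.round(s["moment"],3),"w",round(float(s["grip_width"]),1),round(float(s["grasp_force"]),1),"t6",round(float(s["joint_torque"][5]),3))
if len(sys.argv)>3: print("tool delta mm",np.round(R.T@(np.array([float(a) for a in sys.argv[1:4]])-s["eef_pos"]),1))
E
python3 st.py 516.6 -12.1 83
```

```text
2.3 pos [517.3 -13.2 220.4] yaw 153.24 tilt [ 7.e-04  1.e-04 -1.e+00] q6 0.286 F [1.21 0.99 0.46] M [ 0.05  -0.053 -0.042] w 85.4 0.0 t6 0.752
tool delta mm [  1.2   0.6 137.4]
```

Emit:
step_arm(rows=[{"fingers": 0, "x": 0.001, "y": 0.0005, "z": 0.03, "twist": 0}, {"fingers": 0, "x": 0, "y": 0, "z": 0.03, "twist": 0}, {"fingers": 0, "x": 0, "y": 0, "z": 0.03, "twist": 0}, {"fingers": 0, "x": 0, "y": 0, "z": 0.03, "twist": 0}, {"fingers": 0, "x": 0, "y": 0, "z": 0.017, "twist": 0}])

```text
time: 2.72
eef_pos: [514.2, -10.3, 80.1]
eef_rot: [-0.727, -3.053, 0.0]
ft_force: [0.3, 0.5, -0.3]
grip_width: 85.3
grasp_force: 0.0
```

Emit:
step_arm(rows=[{"fingers": 0.3, "x": 0, "y": 0, "z": 0, "twist": 0}, {"fingers": 0.4, "x": 0, "y": 0, "z": 0, "twist": 0}, {"fingers": 0.45, "x": 0, "y": 0, "z": 0, "twist": 0}, {"fingers": 0.5, "x": 0, "y": 0, "z": 0, "twist": 0}, {"fingers": 0.6, "x": 0, "y": 0, "z": 0, "twist": 0}])

```text
time: 3.13
eef_pos: [516.0, -13.8, 85.8]
eef_rot: [0.728, 3.054, -0.014]
ft_force: [-7.1, -8.8, 10.6]
grip_width: 35.3
grasp_force: 46.3
```

Emit:
step_arm(rows=[{"fingers": 0.8, "x": 0, "y": 0, "z": 0, "twist": 0}, {"fingers": 1, "x": 0, "y": 0, "z": 0, "twist": 0}, {"fingers": 1, "x": 0, "y": 0, "z": 0, "twist": 0}, {"fingers": 1, "x": 0, "y": 0, "z": 0, "twist": 0}, {"fingers": 1, "x": 0, "y": 0, "z": 0, "twist": 0}])

```text
time: 3.55
eef_pos: [516.0, -13.8, 86.0]
eef_rot: [0.729, 3.053, -0.012]
ft_force: [-7.9, -10.1, 9.6]
grip_width: 34.6
grasp_force: 58.8
```

```bash
python3 st.py 516.6 -12.1 83
```

```text
3.55 pos [516.  -13.8  86. ] yaw 153.14 tilt [ 8.0e-04 -7.9e-03 -1.0e+00] q6 0.291 F [ -7.93 -10.06   9.61] M [-2.401  1.575  0.012] w 34.6 58.8 t6 0.001
tool delta mm [0.2 1.8 3. ]
```

Emit:
step_arm(rows=[{"fingers": 1, "x": 0, "y": -0.001, "z": -0.001, "twist": 0}, {"fingers": 1, "x": 0, "y": -0.001, "z": -0.001, "twist": 0}, {"fingers": 1, "x": 0, "y": 0, "z": -0.001, "twist": 0}, {"fingers": 1, "x": 0, "y": 0, "z": 0, "twist": 0}, {"fingers": 1, "x": 0, "y": 0, "z": 0, "twist": 0}])

```text
time: 3.97
eef_pos: [515.7, -13.9, 86.3]
eef_rot: [0.728, 3.055, -0.005]
ft_force: [1.7, -6.0, -11.2]
grip_width: 34.3
grasp_force: 62.4
```

```bash
python3 st.py
```

```text
3.97 pos [515.7 -13.9  86.3] yaw 153.19 tilt [ 7.0e-04 -3.7e-03 -1.0e+00] q6 0.288 F [  1.7   -5.98 -11.17] M [-1.432 -0.384 -0.055] w 34.3 62.4 t6 -0.044
```

Emit:
step_arm(rows=[{"fingers": 1, "x": 0, "y": 0, "z": 0, "twist": 1}, {"fingers": 1, "x": 0, "y": 0, "z": 0, "twist": 1}, {"fingers": 1, "x": 0, "y": 0, "z": 0, "twist": 1}, {"fingers": 1, "x": 0, "y": 0, "z": 0, "twist": 0}, {"fingers": 1, "x": 0, "y": 0, "z": 0, "twist": 0}])

```text
time: 4.38
eef_pos: [515.7, -13.9, 86.3]
eef_rot: [0.808, 3.034, -0.006]
ft_force: [1.6, -5.9, -11.2]
grip_width: 34.5
grasp_force: 62.4
```

```bash
python3 st.py
```

```text
4.38 pos [515.7 -13.9  86.3] yaw 150.19 tilt [ 6.0e-04 -3.9e-03 -1.0e+00] q6 0.34 F [  1.65  -5.94 -11.15] M [-1.506 -0.356 -0.032] w 34.5 62.4 t6 -0.015
```

Emit:
step_arm(rows=[{"fingers": 1, "x": 0, "y": 0, "z": 0, "twist": 1}, {"fingers": 1, "x": 0, "y": 0, "z": 0, "twist": 1}, {"fingers": 1, "x": 0, "y": 0, "z": 0, "twist": 1}, {"fingers": 1, "x": 0, "y": 0, "z": 0, "twist": 0}, {"fingers": 1, "x": 0, "y": 0, "z": 0, "twist": 0}])

```text
time: 4.8
eef_pos: [515.7, -13.9, 86.3]
eef_rot: [0.887, 3.012, -0.006]
ft_force: [1.4, -6.1, -10.8]
grip_width: 34.1
grasp_force: 62.4
```

```bash
python3 st.py
```

```text
4.8 pos [515.7 -13.9  86.3] yaw 147.19 tilt [ 6.0e-04 -3.9e-03 -1.0e+00] q6 0.392 F [  1.43  -6.09 -10.82] M [-1.521 -0.268 -0.031] w 34.1 62.4 t6 0.018
```

Emit:
step_arm(rows=[{"fingers": 1, "x": 0, "y": 0, "z": 0.001, "twist": 0.5}, {"fingers": 1, "x": 0, "y": 0, "z": 0.0005, "twist": 0.5}, {"fingers": 1, "x": 0, "y": 0, "z": 0, "twist": 0.5}, {"fingers": 1, "x": 0, "y": 0, "z": 0, "twist": 0.5}, {"fingers": 1, "x": 0, "y": 0, "z": 0, "twist": 0.5}])

```text
time: 5.22
eef_pos: [515.8, -14.0, 86.2]
eef_rot: [0.952, 2.991, -0.006]
ft_force: [-2.6, -6.6, -1.7]
grip_width: 34.5
grasp_force: 63.4
```

```bash
python3 st.py
```

```text
5.22 pos [515.8 -14.   86.2] yaw 144.7 tilt [ 0.0015 -0.0044 -1.    ] q6 0.436 F [-2.62 -6.62 -1.68] M [-1.487  0.493  0.203] w 34.5 63.4 t6 0.059
```

Emit:
step_arm(rows=[{"fingers": 1, "x": 0, "y": 0, "z": 0, "twist": 0.5}, {"fingers": 1, "x": 0, "y": 0, "z": 0, "twist": 0.5}, {"fingers": 1, "x": 0, "y": 0, "z": 0, "twist": 0.5}, {"fingers": 1, "x": 0, "y": 0, "z": 0, "twist": 0.5}, {"fingers": 1, "x": 0, "y": 0, "z": 0, "twist": 0.5}])

```text
time: 5.63
eef_pos: [515.7, -14.0, 86.2]
eef_rot: [1.017, 2.97, -0.006]
ft_force: [-1.1, -5.3, -1.3]
grip_width: 34.5
grasp_force: 63.4
```

```bash
python3 st.py
```

```text
5.63 pos [515.7 -14.   86.2] yaw 142.2 tilt [ 0.0014 -0.0044 -1.    ] q6 0.479 F [-1.06 -5.25 -1.27] M [-1.469  0.468  0.223] w 34.5 63.4 t6 0.096
```

Emit:
step_arm(rows=[{"fingers": 1, "x": 0, "y": 0, "z": 0, "twist": 0.5}, {"fingers": 1, "x": 0, "y": 0, "z": 0, "twist": 0.5}, {"fingers": 1, "x": 0, "y": 0, "z": 0, "twist": 0.5}, {"fingers": 1, "x": 0, "y": 0, "z": 0, "twist": 0.5}, {"fingers": 1, "x": 0, "y": 0, "z": 0, "twist": 0.5}])

```text
time: 6.05
eef_pos: [515.7, -14.0, 86.2]
eef_rot: [1.081, 2.947, -0.006]
ft_force: [-1.8, -7.0, -2.2]
grip_width: 34.3
grasp_force: 63.4
```

```bash
python3 st.py
```

```text
6.05 pos [515.7 -14.   86.2] yaw 139.7 tilt [ 0.0014 -0.0045 -1.    ] q6 0.523 F [-1.75 -6.96 -2.16] M [-1.528  0.495  0.16 ] w 34.3 63.4 t6 0.06
```

Emit:
step_arm(rows=[{"fingers": 1, "x": 0, "y": 0, "z": 0, "twist": 0.5}, {"fingers": 1, "x": 0, "y": 0, "z": 0, "twist": 0.5}, {"fingers": 1, "x": 0, "y": 0, "z": 0, "twist": 0.5}, {"fingers": 1, "x": 0, "y": 0, "z": 0, "twist": 0.5}, {"fingers": 1, "x": 0, "y": 0, "z": 0, "twist": 0.5}])

```text
time: 6.47
eef_pos: [515.7, -14.1, 86.2]
eef_rot: [1.145, 2.922, -0.006]
ft_force: [-1.3, -5.7, -1.7]
grip_width: 34.5
grasp_force: 63.4
```

```bash
python3 st.py
```

```text
6.47 pos [515.7 -14.1  86.2] yaw 137.2 tilt [ 0.0013 -0.0045 -1.    ] q6 0.567 F [-1.27 -5.68 -1.67] M [-1.499  0.533  0.195] w 34.5 63.4 t6 0.097
```

Emit:
step_arm(rows=[{"fingers": 1, "x": 0, "y": 0, "z": 0, "twist": 0.5}, {"fingers": 1, "x": 0, "y": 0, "z": 0, "twist": 0.5}, {"fingers": 1, "x": 0, "y": 0, "z": 0, "twist": 0.5}, {"fingers": 1, "x": 0, "y": 0, "z": 0, "twist": 0.5}, {"fingers": 1, "x": 0, "y": 0, "z": 0, "twist": 0.5}])

```text
time: 6.88
eef_pos: [515.7, -14.1, 86.2]
eef_rot: [1.209, 2.897, -0.006]
ft_force: [-0.3, -6.9, -1.7]
grip_width: 33.9
grasp_force: 63.4
```

```bash
python3 st.py
```

```text
6.88 pos [515.7 -14.1  86.2] yaw 134.69 tilt [ 0.0013 -0.0045 -1.    ] q6 0.61 F [-0.26 -6.93 -1.66] M [-1.537  0.517  0.141] w 33.9 63.4 t6 0.044
```

Emit:
step_arm(rows=[{"fingers": 1, "x": 0, "y": 0, "z": 0, "twist": 0.6}, {"fingers": 1, "x": 0, "y": 0, "z": 0, "twist": 0.6}, {"fingers": 1, "x": 0, "y": 0, "z": 0, "twist": 0.6}, {"fingers": 1, "x": 0, "y": 0, "z": 0, "twist": 0.6}, {"fingers": 1, "x": 0, "y": 0, "z": 0, "twist": 0.6}])

```text
time: 7.3
eef_pos: [515.6, -14.1, 86.2]
eef_rot: [1.285, 2.864, -0.006]
ft_force: [-1.6, -6.9, -1.0]
grip_width: 34.1
grasp_force: 63.5
```

```bash
python3 st.py
```

```text
7.3 pos [515.6 -14.1  86.2] yaw 131.67 tilt [ 0.0012 -0.0044 -1.    ] q6 0.663 F [-1.59 -6.95 -0.96] M [-1.51   0.534 -0.01 ] w 34.1 63.5 t6 -0.111
```

Emit:
step_arm(rows=[{"fingers": 1, "x": 0, "y": 0, "z": 0, "twist": 0.6}, {"fingers": 1, "x": 0, "y": 0, "z": 0, "twist": 0.6}, {"fingers": 1, "x": 0, "y": 0, "z": 0, "twist": 0.6}, {"fingers": 1, "x": 0, "y": 0, "z": 0, "twist": 0.6}, {"fingers": 1, "x": 0, "y": 0, "z": 0, "twist": 0.6}])

```text
time: 7.72
eef_pos: [515.7, -14.1, 86.2]
eef_rot: [1.358, 2.829, -0.006]
ft_force: [-1.6, -6.8, -0.9]
grip_width: 34.4
grasp_force: 63.4
```

```bash
python3 st.py
```

```text
7.72 pos [515.7 -14.1  86.2] yaw 128.72 tilt [ 0.0012 -0.0047 -1.    ] q6 0.715 F [-1.58 -6.84 -0.88] M [-1.592  0.588  0.544] w 34.4 63.4 t6 0.422
```

Emit:
step_arm(rows=[{"fingers": 1, "x": 0, "y": 0, "z": 0, "twist": 0.6}, {"fingers": 1, "x": 0, "y": 0, "z": 0, "twist": 0.6}, {"fingers": 1, "x": 0, "y": 0, "z": 0, "twist": 0.6}, {"fingers": 1, "x": 0, "y": 0, "z": 0, "twist": 0.6}, {"fingers": 1, "x": 0, "y": 0, "z": 0, "twist": 0.6}])

```text
time: 8.13
eef_pos: [515.6, -14.1, 86.2]
eef_rot: [1.433, 2.792, -0.006]
ft_force: [-2.1, -6.5, -2.1]
grip_width: 34.6
grasp_force: 63.4
```

```bash
python3 st.py
```

```text
8.13 pos [515.6 -14.1  86.2] yaw 125.68 tilt [ 0.0011 -0.0047 -1.    ] q6 0.768 F [-2.08 -6.47 -2.06] M [-1.558  0.625  0.163] w 34.6 63.4 t6 0.034
```

Emit:
step_arm(rows=[{"fingers": 1, "x": 0, "y": 0, "z": 0, "twist": 0.6}, {"fingers": 1, "x": 0, "y": 0, "z": 0, "twist": 0.6}, {"fingers": 1, "x": 0, "y": 0, "z": 0, "twist": 0.6}, {"fingers": 1, "x": 0, "y": 0, "z": 0, "twist": 0.6}, {"fingers": 1, "x": 0, "y": 0, "z": 0, "twist": 0.6}])

```text
time: 8.55
eef_pos: [515.6, -14.1, 86.2]
eef_rot: [1.505, 2.754, -0.006]
ft_force: [-1.2, -7.0, -0.8]
grip_width: 34.1
grasp_force: 63.4
```

```bash
python3 st.py
```

```text
8.55 pos [515.6 -14.1  86.2] yaw 122.69 tilt [ 0.0011 -0.0046 -1.    ] q6 0.82 F [-1.19 -6.97 -0.75] M [-1.474  0.644  0.181] w 34.1 63.4 t6 0.053
```

Emit:
step_arm(rows=[{"fingers": 1, "x": 0, "y": 0, "z": 0, "twist": 0.6}, {"fingers": 1, "x": 0, "y": 0, "z": 0, "twist": 0.6}, {"fingers": 1, "x": 0, "y": 0, "z": 0, "twist": 0.6}, {"fingers": 1, "x": 0, "y": 0, "z": 0, "twist": 0.6}, {"fingers": 1, "x": 0, "y": 0, "z": 0, "twist": 0.6}])

```text
time: 8.97
eef_pos: [515.5, -14.2, 86.2]
eef_rot: [1.577, 2.714, -0.006]
ft_force: [-1.8, -6.6, -1.1]
grip_width: 34.8
grasp_force: 63.4
```

```bash
python3 st.py
```

```text
8.97 pos [515.5 -14.2  86.2] yaw 119.68 tilt [ 0.001  -0.0047 -1.    ] q6 0.872 F [-1.81 -6.56 -1.1 ] M [-1.519  0.646  0.2  ] w 34.8 63.4 t6 0.057
```

The notch middle is at about 129.6° tool yaw: a forward pull shows at 131.7 and a strong resist at 128.7. I'll turn back to it.

Emit:
step_arm(rows=[{"fingers": 1, "x": 0, "y": 0, "z": 0, "twist": -1.4}, {"fingers": 1, "x": 0, "y": 0, "z": 0, "twist": -1.4}, {"fingers": 1, "x": 0, "y": 0, "z": 0, "twist": -1.4}, {"fingers": 1, "x": 0, "y": 0, "z": 0, "twist": -1.4}, {"fingers": 1, "x": 0, "y": 0, "z": 0, "twist": -1.4}])

```text
time: 9.38
eef_pos: [515.6, -14.1, 86.2]
eef_rot: [1.407, 2.806, -0.005]
ft_force: [-1.8, -6.4, -0.6]
grip_width: 34.1
grasp_force: 63.5
```

```bash
python3 st.py
```

```text
9.38 pos [515.6 -14.1  86.2] yaw 126.74 tilt [ 0.0012 -0.0044 -1.    ] q6 0.749 F [-1.77 -6.36 -0.64] M [-1.453  0.567 -0.078] w 34.1 63.5 t6 0.202
```

Emit:
step_arm(rows=[{"fingers": 1, "x": 0, "y": 0, "z": 0, "twist": -0.4}, {"fingers": 1, "x": 0, "y": 0, "z": 0, "twist": -0.4}, {"fingers": 1, "x": 0, "y": 0, "z": 0, "twist": -0.4}, {"fingers": 1, "x": 0, "y": 0, "z": 0, "twist": -0.4}, {"fingers": 1, "x": 0, "y": 0, "z": 0, "twist": -0.4}])

```text
time: 9.8
eef_pos: [515.6, -14.1, 86.2]
eef_rot: [1.358, 2.829, -0.006]
ft_force: [-1.3, -5.9, -0.1]
grip_width: 34.4
grasp_force: 63.5
```

```bash
python3 st.py
```

```text
9.8 pos [515.6 -14.1  86.2] yaw 128.71 tilt [ 0.0012 -0.0045 -1.    ] q6 0.715 F [-1.29 -5.9  -0.1 ] M [-1.466  0.559  0.035] w 34.4 63.5 t6 0.106
```

Emit:
step_arm(rows=[{"fingers": 1, "x": 0, "y": 0, "z": 0, "twist": -0.2}, {"fingers": 1, "x": 0, "y": 0, "z": 0, "twist": -0.2}, {"fingers": 1, "x": 0, "y": 0, "z": 0, "twist": -0.2}, {"fingers": 1, "x": 0, "y": 0, "z": 0, "twist": -0.2}, {"fingers": 1, "x": 0, "y": 0, "z": 0, "twist": -0.2}])

```text
time: 10.22
eef_pos: [515.7, -14.1, 86.2]
eef_rot: [1.334, 2.841, -0.005]
ft_force: [-1.5, -6.5, -1.0]
grip_width: 34.6
grasp_force: 63.5
```

```bash
python3 st.py
```

```text
10.22 pos [515.7 -14.1  86.2] yaw 129.7 tilt [ 0.0013 -0.0045 -1.    ] q6 0.697 F [-1.46 -6.55 -1.03] M [-1.479  0.507 -0.055] w 34.6 63.5 t6 0.02
```

Emit:
step_arm(rows=[{"fingers": 1, "x": 0, "y": 0, "z": 0, "twist": -0.3}, {"fingers": 1, "x": 0, "y": 0, "z": 0, "twist": 0}, {"fingers": 0.7, "x": 0, "y": 0, "z": 0, "twist": 0}, {"fingers": 0.4, "x": 0, "y": 0, "z": 0, "twist": 0}, {"fingers": 0.2, "x": 0, "y": 0, "z": 0, "twist": 0}])

```text
time: 10.63
eef_pos: [516.3, -12.1, 86.1]
eef_rot: [1.325, 2.846, 0.002]
ft_force: [0.6, 0.6, 0.2]
grip_width: 57.4
grasp_force: 0.0
```

Emit:
step_arm(rows=[{"fingers": 0, "x": 0, "y": 0, "z": 0, "twist": 0}, {"fingers": 0, "x": 0, "y": 0, "z": 0, "twist": 0}, {"fingers": 0, "x": 0, "y": 0, "z": 0, "twist": 0}, {"fingers": 0, "x": 0, "y": 0, "z": 0, "twist": 0}, {"fingers": 0, "x": 0, "y": 0, "z": 0, "twist": 0}])

```text
time: 11.05
eef_pos: [515.3, -11.9, 84.8]
eef_rot: [1.326, 2.848, 0.0]
ft_force: [0.6, -0.1, -0.7]
grip_width: 85.6
grasp_force: 0.0
```

Emit:
step_arm(rows=[{"fingers": 0, "x": 0, "y": 0, "z": -0.03, "twist": 0}, {"fingers": 0, "x": 0, "y": 0, "z": -0.03, "twist": 0}, {"fingers": 0, "x": 0, "y": 0, "z": -0.02, "twist": 0}, {"fingers": 0, "x": 0, "y": 0, "z": 0, "twist": 0}, {"fingers": 0, "x": 0, "y": 0, "z": 0, "twist": 0}])

```text
time: 11.47
eef_pos: [516.3, -12.2, 165.9]
eef_rot: [1.325, 2.845, 0.001]
ft_force: [-0.0, -0.2, -0.2]
grip_width: 85.5
grasp_force: 0.0
```

```bash
python3 st.py 456.5 -7 100
```

```text
11.47 pos [516.3 -12.2 165.9] yaw 130.06 tilt [ 3.1e-03 -4.0e-04 -1.0e+00] q6 0.692 F [-0.04 -0.19 -0.2 ] M [ 0.059 -0.011  0.041] w 85.5 0.0 t6 -0.0
tool delta mm [ 42.6 -42.5  65.7]
```

Emit:
step_arm(rows=[{"fingers": 0.3, "x": 0, "y": 0, "z": 0, "twist": -6.2}, {"fingers": 0.6, "x": 0, "y": 0, "z": 0, "twist": -6.2}, {"fingers": 0.9, "x": 0, "y": 0, "z": 0, "twist": -6.2}, {"fingers": 1, "x": 0, "y": 0, "z": 0, "twist": -6.2}, {"fingers": 1, "x": 0, "y": 0, "z": 0, "twist": -6.2}])

```text
time: 11.88
eef_pos: [514.1, -11.9, 162.9]
eef_rot: [-0.508, -3.097, -0.0]
ft_force: [-0.5, 0.5, -0.2]
grip_width: 25.2
grasp_force: 0.0
```

Emit:
step_arm(rows=[{"fingers": 1, "x": 0, "y": 0, "z": 0, "twist": -6.2}, {"fingers": 1, "x": 0, "y": 0, "z": 0, "twist": -6.2}, {"fingers": 1, "x": 0.02, "y": 0, "z": 0, "twist": 0}, {"fingers": 1, "x": 0.02, "y": 0, "z": 0, "twist": 0}, {"fingers": 1, "x": 0.02, "y": 0, "z": 0, "twist": 0}])

```text
time: 12.3
eef_pos: [453.8, -5.0, 162.8]
eef_rot: [-0.179, -3.133, -0.001]
ft_force: [-0.0, -0.2, 0.0]
grip_width: -0.5
grasp_force: 0.0
```

Emit:
step_arm(rows=[{"fingers": 1, "x": 0, "y": 0, "z": 0, "twist": 0}, {"fingers": 1, "x": 0, "y": 0, "z": 0, "twist": 0}, {"fingers": 1, "x": 0, "y": 0, "z": 0, "twist": 0}, {"fingers": 1, "x": 0, "y": 0, "z": 0, "twist": 0}, {"fingers": 1, "x": 0, "y": 0, "z": 0, "twist": 0}])

```text
time: 12.72
eef_pos: [456.2, -5.4, 164.4]
eef_rot: [0.179, 3.136, 0.0]
ft_force: [-0.4, 0.2, -0.2]
grip_width: -0.1
grasp_force: 0.0
```

```bash
python3 st.py 456.5 -6.8 85
```

```text
12.72 pos [456.2  -5.4 164.4] yaw 173.45 tilt [ 0.e+00  1.e-04 -1.e+00] q6 -0.074 F [-0.39  0.19 -0.2 ] M [ 0.036 -0.024  0.019] w -0.1 0.0 t6 0.0
tool delta mm [-0.4 -1.4 79.4]
```

Emit:
step_arm(rows=[{"fingers": 1, "x": 0, "y": -0.001, "z": 0.03, "twist": 0}, {"fingers": 1, "x": 0, "y": 0, "z": 0.03, "twist": 0}, {"fingers": 1, "x": 0, "y": 0, "z": 0.019, "twist": 0}, {"fingers": 1, "x": 0, "y": 0, "z": 0, "twist": 0}, {"fingers": 1, "x": 0, "y": 0, "z": 0, "twist": 0}])

```text
time: 13.13
eef_pos: [454.9, -6.1, 85.0]
eef_rot: [-0.179, -3.134, -0.001]
ft_force: [0.6, -0.8, 0.2]
grip_width: -0.1
grasp_force: 0.0
```

```bash
python3 st.py 456.5 -6.8 75
python3 - <<'E'
from h import *
si=env.get_image("side"); cv2.imwrite("pics/s2.png",cv2.resize(si["pixels"][150:270,250:400],None,fx=5,fy=5,interpolation=2)[:,:,::-1])
E
```

```text
13.13 pos [454.9  -6.1  85. ] yaw 173.45 tilt [-2.5e-03  6.0e-04 -1.0e+00] q6 -0.076 F [ 0.65 -0.77  0.22] M [-0.017  0.004 -0.016] w -0.1 0.0 t6 0.0
tool delta mm [-1.7 -0.5 10. ]
```

View pics/s2.png

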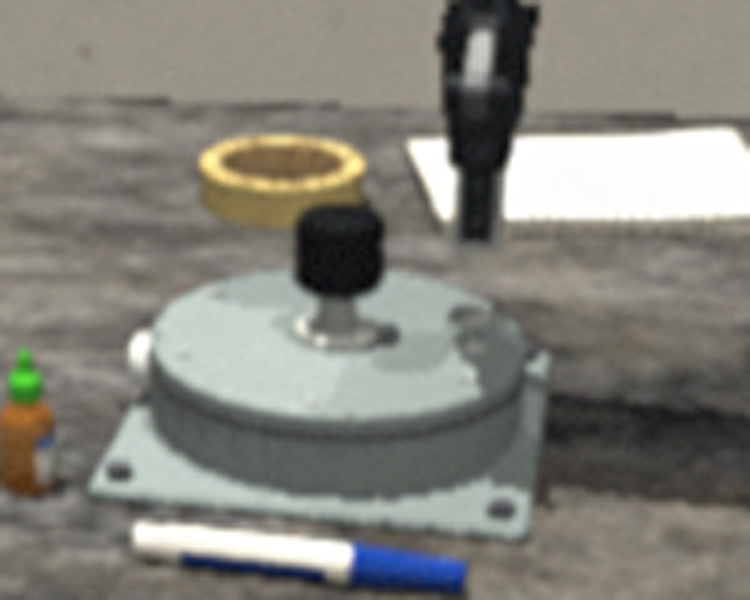

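The side view shows the fingertips at crop (478,240) and the pin at (470,318), a larger gap than I expected. I'll check it by projection.

```bash
python3 st.py
python3 - <<'E'
from h import *
s=env.get_image("side"); t=env.get_image("top"); x=env.get_state()["eef_pos"]
for z in(-11,0,11,25,40): print(z,np.round(proj(s,x+[0,0,z]),1))
cv2.imwrite("pics/s3.png",np.hstack([cv2.resize(i["pixels"][a:a+100,b:b+80],None,fx=5,fy=5,interpolation=2) for i,a,b in((s,140,300),(t,200,270))])[:,:,::-1])
E
```

```text
13.18 pos [456.   -6.4  86.1] yaw 173.45 tilt [-0.e+00  1.e-04 -1.e+00] q6 -0.076 F [ 0.7  -0.44  0.17] M [ 0.001  0.023 -0.033] w 0.4 0.0 t6 0.0
-11 [343.2 207. ]
0 [343.4 202.4]
11 [343.7 197.8]
25 [344.1 191.8]
40 [344.5 185.3]
```

View pics/s3.png

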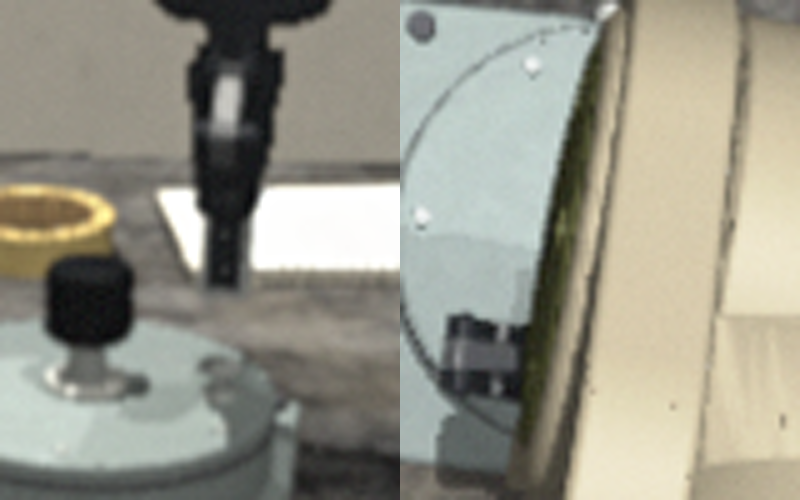

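Emit:
step_arm(rows=[{"fingers": 1, "x": 0, "y": 0, "z": 0.003, "twist": 0}, {"fingers": 1, "x": 0, "y": 0, "z": 0.003, "twist": 0}, {"fingers": 1, "x": 0, "y": 0, "z": 0.003, "twist": 0}, {"fingers": 1, "x": 0, "y": 0, "z": 0, "twist": 0}, {"fingers": 1, "x": 0, "y": 0, "z": 0, "twist": 0}])

```text
time: 13.7
eef_pos: [455.3, -6.2, 76.6]
eef_rot: [-0.179, -3.136, -0.0]
ft_force: [0.3, 0.5, 0.6]
grip_width: -0.2
grasp_force: 0.0
```

```bash
python3 st.py
```

```text
13.7 pos [455.3  -6.2  76.6] yaw 173.46 tilt [-3.e-04  2.e-04 -1.e+00] q6 -0.076 F [0.32 0.47 0.6 ] M [-0.031  0.052  0.003] w -0.2 0.0 t6 -0.0
```

Emit:
step_arm(rows=[{"fingers": 1, "x": 0, "y": 0, "z": 0.001, "twist": 0}, {"fingers": 1, "x": 0, "y": 0, "z": 0.001, "twist": 0}, {"fingers": 1, "x": 0, "y": 0, "z": 0.001, "twist": 0}, {"fingers": 1, "x": 0, "y": 0, "z": 0, "twist": 0}, {"fingers": 1, "x": 0, "y": 0, "z": 0, "twist": 0}])

```text
time: 14.12
eef_pos: [455.4, -6.2, 73.6]
eef_rot: [-0.179, -3.136, -0.0]
ft_force: [0.1, 0.7, -0.8]
grip_width: -0.2
grasp_force: 0.0
```

```bash
python3 st.py
python3 - <<'E'
from h import *
s=env.get_image("side"); cv2.imwrite("pics/s4.png",cv2.resize(s["pixels"][160:250,280:380],None,fx=6,fy=6,interpolation=2)[:,:,::-1])
E
```

```text
14.12 pos [455.4  -6.2  73.6] yaw 173.45 tilt [-0.e+00  1.e-04 -1.e+00] q6 -0.076 F [ 0.08  0.74 -0.79] M [-0.01   0.023  0.013] w -0.2 0.0 t6 -0.0
```

View pics/s4.png

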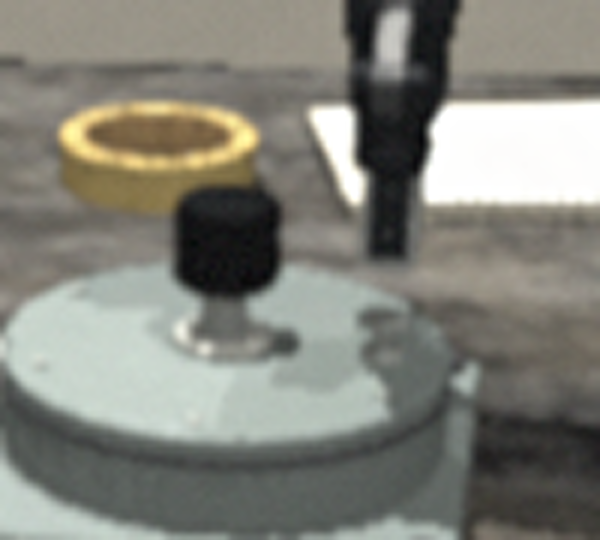

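The tips (row 203) are still about 9 px above the pin head (row 212), so I'll keep descending slowly and watch the force.

Emit:
step_arm(rows=[{"fingers": 1, "x": -0.001, "y": 0, "z": 0.002, "twist": 0}, {"fingers": 1, "x": 0, "y": 0, "z": 0.002, "twist": 0}, {"fingers": 1, "x": 0, "y": 0, "z": 0.002, "twist": 0}, {"fingers": 1, "x": 0, "y": 0, "z": 0.002, "twist": 0}, {"fingers": 1, "x": 0, "y": 0, "z": 0, "twist": 0}])

```text
time: 14.58
eef_pos: [456.1, -6.3, 65.2]
eef_rot: [-0.179, -3.136, -0.0]
ft_force: [-0.9, -1.1, 0.1]
grip_width: -0.0
grasp_force: 0.0
```

```bash
python3 st.py
```

```text
14.58 pos [456.1  -6.3  65.2] yaw 173.45 tilt [-8.e-04  2.e-04 -1.e+00] q6 -0.076 F [-0.87 -1.14  0.07] M [ 0.059 -0.009  0.039] w -0.0 0.0 t6 0.0
```

Emit:
step_arm(rows=[{"fingers": 1, "x": 0, "y": 0, "z": 0.001, "twist": 0}, {"fingers": 1, "x": 0, "y": 0, "z": 0.001, "twist": 0}, {"fingers": 1, "x": 0, "y": 0, "z": 0.001, "twist": 0}, {"fingers": 1, "x": 0, "y": 0, "z": 0, "twist": 0}, {"fingers": 1, "x": 0, "y": 0, "z": 0, "twist": 0}])

```text
time: 15.0
eef_pos: [456.4, -6.4, 62.7]
eef_rot: [-0.179, -3.136, -0.0]
ft_force: [0.6, -0.5, 0.0]
grip_width: 0.1
grasp_force: 0.0
```

```bash
python3 st.py
python3 - <<'E'
from h import *
s=env.get_image("side"); cv2.imwrite("pics/s5.png",cv2.resize(s["pixels"][160:250,280:380],None,fx=6,fy=6,interpolation=2)[:,:,::-1])
E
```

```text
15.0 pos [456.4  -6.4  62.7] yaw 173.46 tilt [-0.e+00  1.e-04 -1.e+00] q6 -0.076 F [ 0.55 -0.48  0.02] M [-0.005  0.01  -0.004] w 0.1 0.0 t6 -0.0
```

View pics/s5.png

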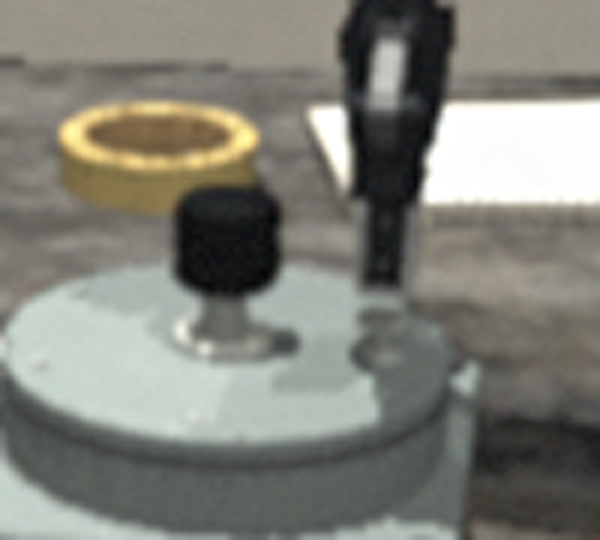

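The tips (crop row ~288) are close to the pin head (row ~318) with no contact force yet.

Emit:
step_arm(rows=[{"fingers": 1, "x": 0, "y": 0, "z": 0.001, "twist": 0}, {"fingers": 1, "x": 0, "y": 0, "z": 0.001, "twist": 0}, {"fingers": 1, "x": 0, "y": 0, "z": 0.001, "twist": 0}, {"fingers": 1, "x": 0, "y": 0, "z": 0, "twist": 0}, {"fingers": 1, "x": 0, "y": 0, "z": 0, "twist": 0}])

```text
time: 15.47
eef_pos: [456.3, -6.3, 59.6]
eef_rot: [-0.179, -3.136, -0.0]
ft_force: [0.5, -0.7, -0.4]
grip_width: 0.2
grasp_force: 0.0
```

```bash
python3 st.py
```

```text
15.47 pos [456.3  -6.3  59.6] yaw 173.45 tilt [-2.e-04  1.e-04 -1.e+00] q6 -0.076 F [ 0.54 -0.7  -0.38] M [ 0.036 -0.006  0.014] w 0.2 0.0 t6 0.0
```

Emit:
step_arm(rows=[{"fingers": 1, "x": 0, "y": 0, "z": 0.001, "twist": 0}, {"fingers": 1, "x": 0, "y": 0, "z": 0.001, "twist": 0}, {"fingers": 1, "x": 0, "y": 0, "z": 0.001, "twist": 0}, {"fingers": 1, "x": 0, "y": 0, "z": 0, "twist": 0}, {"fingers": 1, "x": 0, "y": 0, "z": 0, "twist": 0}])

```text
time: 15.88
eef_pos: [456.4, -6.3, 56.6]
eef_rot: [-0.179, -3.136, -0.0]
ft_force: [-0.3, -0.3, -1.3]
grip_width: 0.2
grasp_force: 0.0
```

```bash
python3 st.py
```

```text
15.88 pos [456.4  -6.3  56.6] yaw 173.45 tilt [-1.e-04  1.e-04 -1.e+00] q6 -0.076 F [-0.26 -0.26 -1.33] M [0.012 0.016 0.033] w 0.2 0.0 t6 0.0
```

Emit:
step_arm(rows=[{"fingers": 1, "x": 0, "y": 0, "z": 0.001, "twist": 0}, {"fingers": 1, "x": 0, "y": 0, "z": 0.001, "twist": 0}, {"fingers": 1, "x": 0, "y": 0, "z": 0, "twist": 0}, {"fingers": 1, "x": 0, "y": 0, "z": 0, "twist": 0}, {"fingers": 1, "x": 0, "y": 0, "z": 0, "twist": 0}])

```text
time: 16.3
eef_pos: [456.5, -6.4, 54.7]
eef_rot: [0.179, 3.136, 0.0]
ft_force: [0.0, 0.4, 0.6]
grip_width: -0.2
grasp_force: 0.0
```

```bash
python3 st.py
python3 - <<'E'
from h import *
s=env.get_image("side"); cv2.imwrite("pics/s6.png",cv2.resize(s["pixels"][180:240,310:380],None,fx=8,fy=8,interpolation=2)[:,:,::-1])
E
```

```text
16.3 pos [456.5  -6.4  54.7] yaw 173.45 tilt [ 1.e-04  1.e-04 -1.e+00] q6 -0.076 F [0.03 0.43 0.63] M [ 0.02   0.004 -0.   ] w -0.2 0.0 t6 0.0
```

View pics/s6.png

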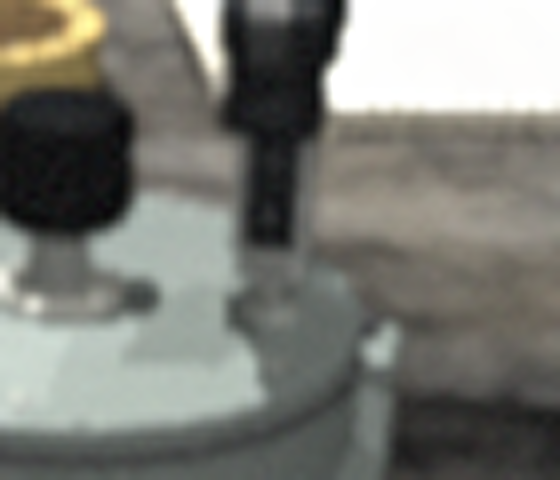

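The dark pad ends at crop row 245 and the head or bush is near (272,305). There's still no firm contact, so I'll continue in small steps.

Emit:
step_arm(rows=[{"fingers": 1, "x": 0, "y": 0, "z": 0.001, "twist": 0}, {"fingers": 1, "x": 0, "y": 0, "z": 0.001, "twist": 0}, {"fingers": 1, "x": 0, "y": 0, "z": 0, "twist": 0}, {"fingers": 1, "x": 0, "y": 0, "z": 0, "twist": 0}, {"fingers": 1, "x": 0, "y": 0, "z": 0, "twist": 0}])

```text
time: 16.77
eef_pos: [456.4, -6.3, 52.6]
eef_rot: [-0.179, -3.136, -0.0]
ft_force: [-0.4, 0.1, 0.1]
grip_width: -0.2
grasp_force: 0.0
```

```bash
python3 st.py
python3 - <<'E'
from h import *
s=env.get_image("side"); print([(round(r["p"],2),np.round(r["point"],1)) for r in env.find_in(s,"lock_pin")])
for z in(64,62,56,48):print(z,np.round(proj(s,[456.5,-6.5,z]),1))
print(s["pixels"][204:224,336:354].mean(2).astype(int))
E
```

```text
16.77 pos [456.4  -6.3  52.6] yaw 173.46 tilt [-1.e-04  1.e-04 -1.e+00] q6 -0.076 F [-0.37  0.13  0.1 ] M [-0.011  0.039 -0.023] w -0.2 0.0 t6 0.0
[(0.24, array([318. , 233.9]))]
64 [343.1 212.1]
62 [343.  212.9]
56 [342.9 215.4]
48 [342.7 218.6]
[[116 114 110 104  80  45  28  29  23  28  42  81 107 118 137 140 136 136]
 [141 136 129 112  77  42  27  26  28  27  47  90 110 121 144 153 148 146]
 [167 161 145 116  72  38  28  28  27  25  51  94 114 125 143 151 151 151]
 [179 177 157 121  70  36  31  31  29  26  54  97 111 125 141 146 144 145]
 [178 176 160 121  74  38  28  31  28  28  59 100 108 122 133 138 136 135]
 [176 177 162 119  73  37  22  27  24  27  60  99 105 110 119 124 123 119]
 [180 173 154 119  74  38  30  30  27  30  60 101 104  94  99 101 105 102]
 [178 175 154 118  83  61  55  55  48  49  74 102 102  89  87  92  89  91]
 [178 178 161 126 100  85  86  88  84  85  96 106  99  92  90  89  85  89]
 [180 178 169 138 108 100 103 106 101 104 112 113 101 102 104 103  96  90]
 [180 177 168 148 120 102  99 102 102 106 110 109 104 111 117 120 121 109]
 [172 172 164 153 119  95  93 101 103  92  94 102 102 115 119 125 131 117]
 [163 162 142 125  99  81  88  99 100  87  87  96 102 111 111 117 122 112]
 [160 151 111  86  83  84  90  96 102  95  91  99 102 103 102 109 111 110]
 [159 138  95  74  83  93  95 102 113 110 103 100 101 101 101 103 105 107]
 [158 137  94  73  82  93 104 110 124 122 109 100 103 100 100 101 100 104]
 [163 148 110  83  77  84  99 111 117 115 105 100 100 102 102 100 100 102]
 [162 157 136 118  96  79  93 104 104 104 101 100 103 100 101 102 103 102]
 [161 160 156 154 131  96  94 100 100 101 100 101 101 100 102 102 102  99]
 [157 160 160 167 164 121  99  99 104 104 100 103 100 100 101 103 103  96]]
```

Emit:
step_arm(rows=[{"fingers": 1, "x": 0, "y": 0, "z": 0.001, "twist": 0}, {"fingers": 1, "x": 0, "y": 0, "z": 0.001, "twist": 0}, {"fingers": 1, "x": 0, "y": 0, "z": 0, "twist": 0}, {"fingers": 1, "x": 0, "y": 0, "z": 0, "twist": 0}, {"fingers": 1, "x": 0, "y": 0, "z": 0, "twist": 0}])

```text
time: 17.28
eef_pos: [456.4, -6.3, 50.6]
eef_rot: [-0.179, -3.136, -0.0]
ft_force: [0.3, -0.1, 0.9]
grip_width: -0.0
grasp_force: 0.0
```

```bash
python3 st.py
```

```text
17.28 pos [456.4  -6.3  50.6] yaw 173.46 tilt [-0.e+00  1.e-04 -1.e+00] q6 -0.076 F [ 0.3  -0.1   0.86] M [ 0.007  0.035 -0.012] w -0.0 0.0 t6 -0.0
```

Emit:
step_arm(rows=[{"fingers": 1, "x": 0, "y": 0, "z": 0.001, "twist": 0}, {"fingers": 1, "x": 0, "y": 0, "z": 0.001, "twist": 0}, {"fingers": 1, "x": 0, "y": 0, "z": 0, "twist": 0}, {"fingers": 1, "x": 0, "y": 0, "z": 0, "twist": 0}, {"fingers": 1, "x": 0, "y": 0, "z": 0, "twist": 0}])

```text
time: 17.7
eef_pos: [456.5, -6.3, 48.6]
eef_rot: [-0.179, -3.136, -0.0]
ft_force: [-0.5, 0.2, -0.5]
grip_width: 0.1
grasp_force: 0.0
```

```bash
python3 st.py
```

```text
17.7 pos [456.5  -6.3  48.6] yaw 173.45 tilt [-0.e+00  1.e-04 -1.e+00] q6 -0.076 F [-0.52  0.19 -0.47] M [-0.06  -0.053  0.001] w 0.1 0.0 t6 0.0
```

Emit:
step_arm(rows=[{"fingers": 1, "x": 0, "y": 0, "z": 0.001, "twist": 0}, {"fingers": 1, "x": 0, "y": 0, "z": 0.001, "twist": 0}, {"fingers": 1, "x": 0, "y": 0, "z": 0, "twist": 0}, {"fingers": 1, "x": 0, "y": 0, "z": 0, "twist": 0}, {"fingers": 1, "x": 0, "y": 0, "z": 0, "twist": 0}])

```text
time: 18.12
eef_pos: [456.4, -6.4, 46.6]
eef_rot: [-0.179, -3.136, -0.0]
ft_force: [0.1, -0.1, 0.6]
grip_width: 0.2
grasp_force: 0.0
```

```bash
python3 st.py
python3 - <<'E'
from h import *
s=env.get_image("side"); t=env.get_image("top")
cv2.imwrite("pics/s7.png",np.hstack([cv2.resize(i["pixels"][a:a+70,b:b+50],None,fx=8,fy=8,interpolation=2) for i,a,b in((s,180,320),(t,235,270))])[:,:,::-1])
E
```

```text
18.12 pos [456.4  -6.4  46.6] yaw 173.45 tilt [-1.e-04  1.e-04 -1.e+00] q6 -0.076 F [ 0.13 -0.1   0.57] M [-0.006 -0.009 -0.009] w 0.2 0.0 t6 -0.0
```

View pics/s7.png

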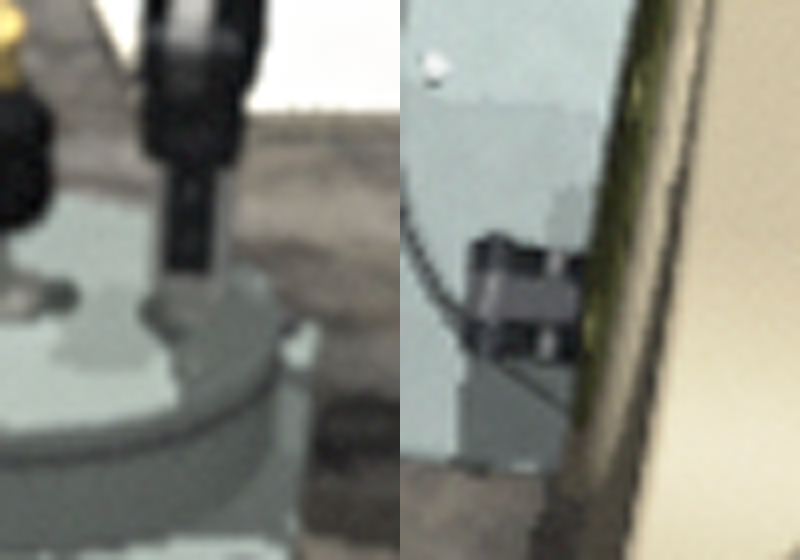

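The side view shows the pad end at about (343,214), right at the pin head, with no firm resistance yet. I'll keep going by force in 1 mm steps.

Emit:
step_arm(rows=[{"fingers": 1, "x": 0, "y": 0, "z": 0.0005, "twist": 0}, {"fingers": 1, "x": 0, "y": 0, "z": 0.0005, "twist": 0}, {"fingers": 1, "x": 0, "y": 0, "z": 0.0005, "twist": 0}, {"fingers": 1, "x": 0, "y": 0, "z": 0.0005, "twist": 0}, {"fingers": 1, "x": 0, "y": 0, "z": 0, "twist": 0}])

```text
time: 18.63
eef_pos: [456.5, -6.4, 44.9]
eef_rot: [0.179, 3.136, 0.0]
ft_force: [-1.6, 0.1, 4.1]
grip_width: -0.2
grasp_force: 2.1
```

```bash
python3 st.py
```

```text
18.63 pos [456.5  -6.4  44.9] yaw 173.45 tilt [ 2.e-04  0.e+00 -1.e+00] q6 -0.076 F [-1.62  0.09  4.14] M [ 0.021  0.238 -0.007] w -0.2 2.1 t6 -0.0
```

Emit:
step_arm(rows=[{"fingers": 1, "x": 0, "y": 0, "z": 0.0005, "twist": 0}, {"fingers": 1, "x": 0, "y": 0, "z": 0.0005, "twist": 0}, {"fingers": 1, "x": 0, "y": 0, "z": 0.0005, "twist": 0}, {"fingers": 1, "x": 0, "y": 0, "z": 0.0005, "twist": 0}, {"fingers": 1, "x": 0, "y": 0, "z": 0, "twist": 0}])

```text
time: 19.05
eef_pos: [456.6, -6.4, 44.7]
eef_rot: [0.179, 3.135, -0.0]
ft_force: [-7.9, 1.0, 23.1]
grip_width: -0.3
grasp_force: 11.2
```

```bash
python3 st.py
```

```text
19.05 pos [456.6  -6.4  44.7] yaw 173.46 tilt [ 1.1e-03 -3.0e-04 -1.0e+00] q6 -0.076 F [-7.88  1.02 23.12] M [ 0.23   1.555 -0.027] w -0.3 11.2 t6 -0.003
```

Firm stop at TCP z 44.7. I'll retract and check the pin height numerically.

Emit:
step_arm(rows=[{"fingers": 1, "x": 0, "y": 0, "z": -0.003, "twist": 0}, {"fingers": 1, "x": 0, "y": 0, "z": -0.01, "twist": 0}, {"fingers": 1, "x": 0, "y": 0, "z": -0.03, "twist": 0}, {"fingers": 1, "x": 0, "y": 0, "z": -0.04, "twist": 0}, {"fingers": 1, "x": 0, "y": 0, "z": -0.04, "twist": 0}])

```text
time: 19.47
eef_pos: [455.2, -6.1, 166.1]
eef_rot: [-0.179, -3.134, -0.001]
ft_force: [1.3, -0.3, -0.7]
grip_width: -0.1
grasp_force: 0.0
```

Emit:
step_arm(rows=[{"fingers": 1, "x": 0.04, "y": 0, "z": 0, "twist": 0}, {"fingers": 1, "x": 0, "y": -0.04, "z": 0, "twist": 0}, {"fingers": 1, "x": 0, "y": -0.04, "z": 0, "twist": 0}, {"fingers": 1, "x": 0, "y": -0.04, "z": 0, "twist": 0}, {"fingers": 1, "x": 0, "y": -0.04, "z": 0, "twist": 0}])

```text
time: 19.88
eef_pos: [398.1, -162.0, 165.9]
eef_rot: [0.177, 3.135, -0.001]
ft_force: [0.4, 0.4, 0.6]
grip_width: 0.0
grasp_force: 0.0
```

```bash
python3 st.py
python3 - <<'E'
from h import *
s=env.get_image("side"); a=cv2.imread("pics/side0.png")[:,:,::-1].mean(2); b=s["pixels"].mean(2); np.set_printoptions(linewidth=200)
print(a[206:222,334:354].astype(int)); print(b[206:222,334:354].astype(int))
print([(round(r["p"],2),np.round(r["point"],1)) for r in env.find_in(s,"lock_pin")])
E
```

```text
19.88 pos [ 398.1 -162.   165.9] yaw 173.54 tilt [ 1.2e-03 -5.0e-04 -1.0e+00] q6 -0.461 F [0.42 0.37 0.62] M [-0.019 -0.072  0.015] w 0.0 0.0 t6 1.054
[[189 181 177 172 162 151 143 139 135 134 130 130 131 134 137 138 143 145 145 142]
 [196 193 195 196 186 175 170 158 145 134 128 125 128 130 135 133 136 139 139 138]
 [197 196 197 197 194 193 193 183 171 153 136 129 124 122 121 126 129 131 130 129]
 [195 199 194 196 194 195 195 193 190 182 168 158 138 118 105 107 111 117 115 116]
 [197 198 195 196 196 194 197 203 205 206 203 198 177 157 122  95  91  95  98  97]
 [196 196 196 197 195 197 210 220 224 224 224 221 217 207 173 127 102  92  93  93]
 [196 194 198 196 191 188 211 227 230 230 230 229 231 227 197 171 145 118  98  93]
 [198 197 197 198 192 169 178 201 215 224 226 226 219 206 190 187 182 161 125 102]
 [199 200 199 198 194 175 158 157 166 179 182 178 172 167 176 192 197 192 172 131]
 [198 197 198 199 198 196 179 159 130 119 119 130 153 172 187 193 197 200 198 156]
 [197 196 197 198 196 192 177 149 113  94  95 112 154 182 195 196 193 197 194 174]
 [198 197 198 194 191 180 151 116  9
[... 1011 characters left out ...]
199 196 192 191 183 161 130  99]
 [203 202 202 203 203 206 213 218 222 223 221 218 216 208 198 198 199 193 173 130]
 [202 201 202 203 202 205 223 230 232 233 232 233 231 222 207 197 201 204 202 156]
 [200 201 201 203 199 188 199 224 231 232 233 231 230 216 196 197 198 199 199 174]
 [200 201 200 201 197 167 153 172 189 195 195 195 187 175 182 194 196 200 201 190]
 [199 201 200 203 194 164 119 110 118 124 127 124 116 131 177 199 198 199 200 197]
 [200 202 201 202 198 175 135 108 108 115 118 111 101 126 178 198 197 197 199 199]
 [200 200 199 200 201 194 176 159 159 163 164 158 153 164 190 198 196 197 197 196]
 [200 200 200 199 199 199 197 195 196 198 195 197 194 195 198 198 199 198 200 190]]
[]
```

The bright head moved from row ~212 to ~215.3, about 3.3 px or 8 mm, so the pin is home. The arm is clear.

Run:
```python
from workcell import env
print(env.close_job())
```

```text
the job is handed in; nothing more can be done
None
```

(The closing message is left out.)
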